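# Mix a batch of craft beads and put the paddle away

## Robot

A 6-joint arm with a two-finger parallel gripper is mounted at the origin on the work surface. World frame = base frame: x ahead of the robot, y to its left, z up, the work surface at z = 0. Lengths are in m, angles in degrees, forces in N, time in s.
With the tool pointing down it reaches from about 0.25 to 0.725 m from the base axis. Payload 9.7 kg.
Tool frame: the origin (TCP) lies between the finger pads; the fingertips stand bot.tcp_to_tips ahead of it and the grasp point (between the pads) lies 2 mm behind it (bot.tcp_to_tips is the distance from the TCP to the fingertips, in m); z points along the fingers, y is the line along which they close (so a half turn about z gives the same grasp; the last joint's range is limited). The gripper opens to 85 mm and grips with 20 to 120 N. Pads are 22 mm wide; open, the fingers measure 114 mm over their backs; the gripper's body (76 mm by 85 mm) begins 54 mm behind the grasp point. The pads swing forward as they close: fully open they stand 13 mm farther back than shut.
Start: joints at [73.396, 4.979, 10.078, 95.1, 0, 90], TCP at [0.157, 0.527, 0.248] pointing down, gripper open.
Joint ranges: [-179.16, 179.16], [-48.56, 103.87], [-65.8, 70.77], [-126.05, 130.52], [-82.76, 87.17], [-180, 180]. Speed limits (degrees/s): [127.2, 127.2, 147.25, 180, 180, 180].

## Interface

Orientations are given as [roll, pitch, yaw] about the fixed x, y, z axes, in that order (R = Rz(yaw) Ry(pitch) Rx(roll)).
In Python, from workcell import sensors, camera, camera_params, bot gives the robot as it stands.
- The arm moves only by the tool apply_moves, never from a script. Its argument "motion" is a list of rows, each an object with "jaw": the opening, from -1 (shut) to 1 (fully open); "xyz": the shift along the tool's x, y, z in mm, a list of three; "twist": the turn about the tool's z in rad. A call has 1 to 5 rows; each row is the pose to reach, as a shift and turn from the pose commanded when the call began, along the tool's axes at that moment; what a row does not reach only later rows make up. A row lasts 1/8 s, in which the tool goes at most 62.5 mm and 10.7 degrees, less where a joint would pass 70% of its speed; a pose out of reach is approached as far as the arm can. A call with a gripper value outside its range is refused whole. The fingers move at their own pace and stop on an object; "grip_force" is the grip in N (left out, the last holds). Time passes only in rows, so rows that repeat a pose let the fingers close. It gives the time, the measured TCP pose, the force, the opening and the grip force at its end, in the units of the state.
- sensors.get_obs(): the state, without advancing time (a new reading comes with each control period).
- camera(name): name is "scene" or "top"; returns (picture, depth): 480x640x3 uint8, red, green, blue; 480x640 float32, m along the optical axis (not along the pixel's ray), 0 where there is no reading.
- camera_params(name): a dict with "mtx" (3x3 intrinsics, pixels), "k1" (the pictures are not rectified: a ray, as slopes to the right and down, at radius r is drawn at 1 + k1 r^2 times it, then the intrinsics apply), "rvec" (rotation vector, rad) and "tvec" (3), from world to camera coordinates, as OpenCV has them. Camera axes: x right, y down, z forward; pixel columns grow to the right and rows downward; lengths in m; the calibration is good to about 2 mm. A picture is of the moment at which its call begins. camera_params takes no time and is no camera call.
- bot.job_done(): hands the job in; it is judged then, once.
The state is a dict: "time": time; "q": joint angles; "qd": joint speeds; "joint_efforts": joint torques, N m; "ee_pos": TCP position; "tcp_rot": TCP orientation; "wrist_force": force on the tool from outside, world axes, zero at the start; "torque": the same for the moment, N m; "opening": finger opening in m; "grasp_force": force on a finger pad.
Only numpy, scipy, OpenCV 4.12 (cv2) and the standard library are available. Lean on these libraries where they do the work, as an engineer would, in place of code of your own. Each camera call takes 0.05 s, during which the arm holds its last target. There are 200 camera calls.

## Task

Put every red bead that lies on the desk into the white bowl with the natural beads, then take the paddle from its white stand and stir the beads with it for at least three full turns around the bowl, the blade's end down near the bowl's floor and sweeping about half-way out to the wall. Then slide the paddle blade-first into the empty slot of the dark tool block, fully home and let go, with every bead left in the bowl; leave the tape, eraser and paint tube where they are.

Things in the scene. Friction and masses are not known exactly. Their poses are not given: they have to be found in the camera images.
- bowl: White round mixing bowl stuck down on a dark non-slip disc, so it does not move. Outer radius 92 mm at the foot and 98 mm at the rim, rim 58 mm above the table, wall 6 mm, inner floor flat, 6 mm above the table and about 86 mm in radius. Origin: centre of its underside. Axes parallel to the world's.
- bowl_floor (a point): Centre of the bowl's inner floor, 6 mm above the table.
- paddle: Flat stirring paddle, upright, blade down. Origin: middle of the blade's lower end; z runs up to the handle. Blue blade 5 mm thick (x) by 30 mm wide (y), z = 0 to 70 mm; pale wooden handle 20 mm thick (x) by 30 mm wide (y), z = 70 to 130 mm. 55 to 90 g; same either way round; pushed hard it swivels in the grip. At the start it stands in the stand, its lower end 15 mm above the table.
- stand: White drying stand, fixed, 60 (x) by 70 (y) by 55 mm high, with one loose slot in the middle of its top (11 mm in x by 36 mm in y, 40 mm deep), where the paddle stands at the start. Origin: centre of its underside.
- block: Dark wooden tool block, fixed, 70 (x) by 120 (y) by 65 mm high. Its empty slot, between two yellow lines, is at y = -28 mm in its frame; a short black-handled palette knife is fixed at y = +38 mm and rises to 126 mm above the table. Origin: centre of its underside.
- block_hole0 (a point): Centre of the mouth of the block's empty slot, level with its top (65 mm above the table). Slot 9 mm (block's x) by 35 mm (block's y), 50 mm deep with a closed floor, mouth chamfered 3 mm.
- red0: Red drum-shaped bead, 28 mm across and 18 mm high, 14 g, standing flat on the table. Origin: centre of its underside; z is the drum's axis; tipped over, it rests on its round side and may roll. Three to five of the five are there in a run.
- red1: Red drum-shaped bead, 28 mm across and 18 mm high, 14 g, standing flat on the table. Origin: centre of its underside; z is the drum's axis; tipped over, it rests on its round side and may roll. Three to five of the five are there in a run.
- red2: Red drum-shaped bead, 28 mm across and 18 mm high, 14 g, standing flat on the table. Origin: centre of its underside; z is the drum's axis; tipped over, it rests on its round side and may roll. Three to five of the five are there in a run.
- red3: Red drum-shaped bead, 28 mm across and 18 mm high, 14 g, standing flat on the table. Origin: centre of its underside; z is the drum's axis; tipped over, it rests on its round side and may roll. Three to five of the five are there in a run.
- red4: Red drum-shaped bead, 28 mm across and 18 mm high, 14 g, standing flat on the table. Origin: centre of its underside; z is the drum's axis; tipped over, it rests on its round side and may roll. Three to five of the five are there in a run.
- round0_center (a point): Centre of a natural wood round bead, 26 mm across, 12 g, lying in the bowl from the start.
- round1_center (a point): Centre of a natural wood round bead, 26 mm across, 12 g, lying in the bowl from the start.
- round2_center (a point): Centre of a natural wood round bead, 26 mm across, 12 g, lying in the bowl from the start.
- round3_center (a point): Centre of a natural wood round bead, 26 mm across, 12 g, lying in the bowl from the start.
- round4_center (a point): Centre of a natural wood round bead, 26 mm across, 12 g, lying in the bowl from the start.
- tape: Bystander: ring of blue tape, 72 mm across, 27 mm inner radius, 18 mm high; origin under its centre.
- eraser: Bystander: white eraser 45 x 22 x 13 mm; origin under its centre.
- tube: Bystander: white paint tube with orange cap, 91 x 30 x 16 mm, along its x; origin under the middle of its body.
Things that resemble listed ones, but are neither listed nor needed, are in the scene too. Leave any green look-alike of the red1 alone.

How it is judged:
By the outcome, as a careful person would: the job done as asked, in the order asked, and still so for the second after the job is handed in, with the robot touching nothing.
Of red0, red1, red2, red3, red4 only 3 to 5 are there at a start; the rules pass over those that are not, and their reading is None.
At some moment in a run one of red0, red1, red2, red3, red4 may be knocked a few centimetres aside while the robot is not near it.
It also fails if it takes over 210 s, if anything falls off the work surface, if the arm or the gripper's body presses on something with over 40 N, if the wrist force passes 120 N, or if a joint passes its speed limit or range.

## Working session

There is one attempt and no reset: what is moved stays moved. The work goes in short steps, Python scripts to look and compute and a tool call to move; the robot and the scene stay as the last step left them, time stands still between calls to the robot, and variables do not carry over. Pictures are saved under pics/ and viewed, at most 14 in all, crops included, and the job is handed in when it is done.

Besides the shell and the picture viewer there is one more tool, called after "Request:" as a command line: name --argument value ..., lists and objects as JSON in quotes. apply_moves: Moves the arm, as the interface text tells. Its arguments: {"type":"object","properties":{"motion":{"type":"array","items":{"type":"object","properties":{"jaw":{"type":"number"},"xyz":{"type":"array","items":{"type":"number"}},"twist":{"type":"number"}}}},"grip_force":{"type":"number"}},"required":["motion"]}

```bash
ls; mkdir -p pics
python3 - <<'E'
from workcell import sensors,camera,camera_params,bot
import cv2,numpy as np
o=sensors.get_obs();print(o['time'],o['ee_pos'],o['tcp_rot'],o['opening'],bot.tcp_to_tips)
for n in('scene','top'):
    p,d=camera(n);cv2.imwrite(f'pics/{n}0.png',p[:,:,::-1]);np.save(f'pics/{n}0.npy',d)
    c=camera_params(n);print(n,c)
E
```

```text
pics
0.0 [0.15711538 0.52684837 0.24756564] [-1.79920306e+02  2.17880499e-03  1.63394964e+02] 0.08533112086800078 0.017
scene {'mtx': array([[459.05711716,   0.        , 328.9282901 ],
       [  0.        , 459.05711716, 234.49552923],
       [  0.        ,   0.        ,   1.        ]]), 'k1': 0.031712608789935516, 'rvec': array([ 0.94043254,  2.50524283, -1.05924771]), 'tvec': array([ 0.42374087, -0.21749106,  1.19338144])}
top {'mtx': array([[539.70415446,   0.        , 313.01722976],
       [  0.        , 539.70415446, 233.12055549],
       [  0.        ,   0.        ,   1.        ]]), 'k1': -0.11800319130395498, 'rvec': array([ 2.15522813, -2.1551449 ,  0.11646179]), 'tvec': array([0.02675183, 0.56589443, 1.22038368])}
```

View pics/scene0.png

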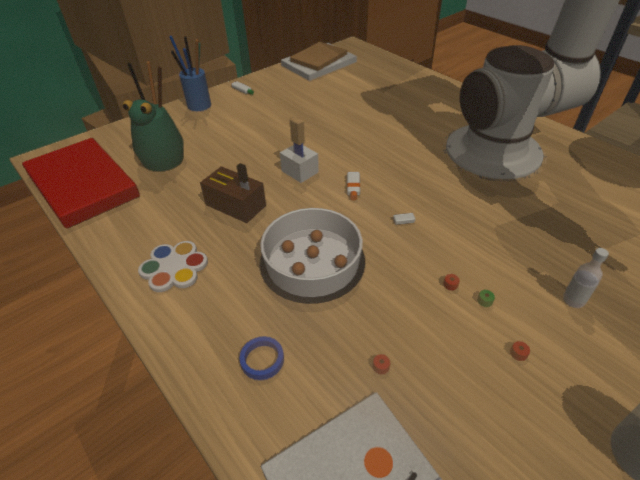

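View pics/top0.png

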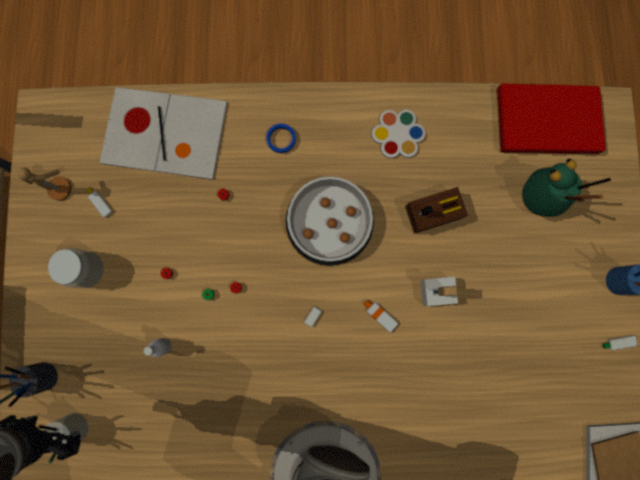

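The top view shows three red beads at (224,195), (167,273) and (236,287), and a green one at (209,294). The bowl is at (330,220), the block at (437,210) with its slot at the yellow lines (451,206), and the stand and paddle at (440,291). The scene view agrees: reds at (452,282), (521,350) and (381,364), stand at (299,160), block at (233,193).

```bash
cat > h.py <<'E'
import numpy as np,cv2
from workcell import sensors,camera,camera_params,bot
def P(n):
    c=camera_params(n);return c['mtx'],np.array([c['k1'],0,0,0,0]),cv2.Rodrigues(c['rvec'])[0],c['tvec']
def rays(n,uv):
    K,D,R,t=P(n);uv=np.asarray(uv,float).reshape(-1,1,2)
    s=cv2.undistortPoints(uv,K,D)[:,0]
    return -R.T@t,np.c_[s,np.ones(len(s))]@R
def plane(n,uv,z):
    o,d=rays(n,uv);return o+d*((z-o[2])/d[:,2])[:,None]
def cloud(n,dep):
    v,u=np.mgrid[:480,:640];o,d=rays(n,np.c_[u.ravel(),v.ravel()])
    w=o+d*dep.reshape(-1,1);w[dep.ravel()==0]=np.nan;return w.reshape(480,640,3)
def tri(a,b):
    (o1,d1),(o2,d2)=rays('top',a),rays('scene',b)
    d1=d1[0]/np.linalg.norm(d1);d2=d2[0]/np.linalg.norm(d2)
    A=np.c_[d1,-d2];s=np.linalg.lstsq(A,o2-o1,rcond=None)[0]
    p,q=o1+s[0]*d1,o2+s[1]*d2;return (p+q)/2,np.linalg.norm(p-q)
def blobs(m,amin=15):
    n,l,s,c=cv2.connectedComponentsWithStats(m.astype(np.uint8));return [(c[i].round(1),s[i,4],l==i) for i in range(1,n) if s[i,4]>=amin]
def red(img):
    h=cv2.cvtColor(img,cv2.COLOR_RGB2HSV);return ((h[...,0]<6)|(h[...,0]>174))&(h[...,1]>150)&(h[...,2]>60)
E
python3 - <<'E'
from h import *
np.set_printoptions(precision=4,suppress=True)
I={n:cv2.imread(f'pics/{n}0.png')[:,:,::-1].copy() for n in('top','scene')}
C={n:cloud(n,np.load(f'pics/{n}0.npy')) for n in I}
for n in I:
    for c,a,m in blobs(red(I[n])):
        w=C[n][m];print(n,c,a,np.nanmedian(w,0),'ztop',np.nanpercentile(w[:,2],90),plane(n,[c],.014)[0][:2])
# bowl rim, block, stand from clouds: extents of height-thresholded points
for n in I:
    z=C[n][...,2]
    for nm,lo,hi,(x0,x1,y0,y1) in [('rim',.05,.066,(.3,.75,-.15,.15)),('block',.058,.07,(.4,.7,-.4,-.12)),('stand',.048,.06,(.25,.5,-.4,-.15)),('handle',.10,.16,(.2,.7,-.45,-.1))]:
        X=C[n];m=(z>lo)&(z<hi)&(X[...,0]>x0)&(X[...,0]<x1)&(X[...,1]>y0)&(X[...,1]<y1)
        for c,a,mm in blobs(m,25):
            w=X[mm];r=cv2.minAreaRect((w[:,:2]*1000).astype(np.float32));print(n,nm,c,a,r,'z',np.median(w[:,2]),w.mean(0)[:2])
            if nm=='rim': print(cv2.minEnclosingCircle((w[:,:2]*1000).astype(np.float32)))
E
```

```text
top [550.4 117.8] 6807 [ 0.8478 -0.5512  0.04  ] ztop 0.043311315247799964 [ 0.8567 -0.5632]
top [136.7 120. ] 505 [0.8522 0.4651 0.0099] ztop 0.013194304043005367 [0.8507 0.4639]
top [390.6 147.3] 112 [ 0.7775 -0.1611  0.0125] ztop 0.016282769905739312 [ 0.7769 -0.1603]
top [223.  194.1] 87 [0.6623 0.2417 0.0179] ztop 0.0203877237883769 [0.6625 0.2427]
top [166.2 273.1] 87 [0.4732 0.3738 0.0169] ztop 0.0204038562336899 [0.4731 0.3748]
top [235.4 287.4] 83 [0.441  0.2075 0.0175] ztop 0.020175595489140673 [0.4402 0.2089]
scene [ 79.6 180.8] 5805 [ 0.8577 -0.5192  0.0398] ztop 0.04168828738968533 [ 0.8529 -0.5618]
scene [194.6 259. ] 103 [ 0.7744 -0.1598  0.0126] ztop 0.014316381182805583 [ 0.7751 -0.1584]
top rim [330.5 216.7] 760 ((597.9131469726562, -11.169670104980469), (190.57861328125, 193.06985473632812), 89.22732543945312) z 0.05669031211643816 [ 0.6015 -0.0136]
((597.436767578125, -11.477327346801758), 97.45548248291016)
top block [438.1 208.6] 1450 ((619.320556640625, -260.090576171875), (70.98143005371094, 122.14555358886719), 18.191991806030273) z 0.06462519997427962 [ 0.61
[... 924 characters left out ...]
0.2604]
scene block [230.4 184.5] 1114 ((618.7852172851562, -258.84014892578125), (72.8700942993164, 122.70537567138672), 17.828773498535156) z 0.06495499081555156 [ 0.6225 -0.2549]
scene stand [298.2 155.3] 432 ((430.63458251953125, -262.9232177734375), (63.509788513183594, 73.6400146484375), 3.5939905643463135) z 0.05480276143097951 [ 0.4354 -0.2553]
scene handle [296.4 128.3] 287 ((431.0973815917969, -261.3695373535156), (22.480724334716797, 31.41838836669922), 9.222569465637207) z 0.12740836718074322 [ 0.4346 -0.2565]
scene handle [241.2 170.1] 116 ((608.5375366210938, -221.03671264648438), (15.312576293945312, 18.5628604888916), 19.98533821105957) z 0.11719847554254864 [ 0.6093 -0.2187]
```

Run:
```python
import cv2,numpy as np
a=cv2.imread('pics/top0.png')[165:325,390:510];b=cv2.imread('pics/scene0.png')[100:230,190:350]
o=np.zeros((560,800,3),np.uint8);A=cv2.resize(a,None,fx=3.3,fy=3.3,interpolation=cv2.INTER_CUBIC);B=cv2.resize(b,(400,325),interpolation=cv2.INTER_CUBIC)
o[:528,:396]=A[:528,:396];o[:325,400:800]=B;cv2.imwrite('pics/c1.png',o)
```

```text
(no output)
```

View pics/c1.png

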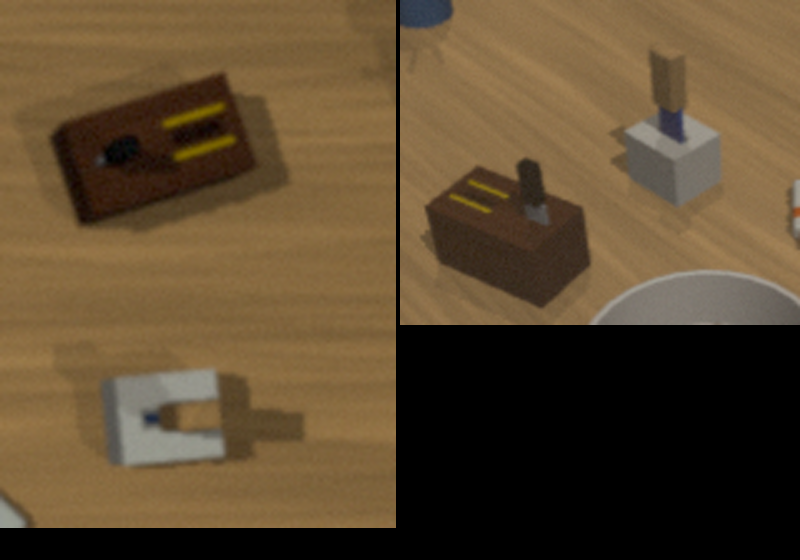

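The crop shows the stand with the paddle upright, blade in the slot, and the block's slot between the two yellow lines on the far (-y) side, knife on the +y side. That agrees with the block cloud at about 18° yaw. Next I'll triangulate the beads, slot lines and handle top from both views.

```bash
cat >> h.py <<'E'
def reds():
    out={}
    for n in('top','scene'):
        img,_=camera(n);h=cv2.cvtColor(img,cv2.COLOR_RGB2HSV)
        m=((h[...,0]<8)|(h[...,0]>174))&(h[...,1]>120)&(h[...,2]>50)
        out[n]=[(c,a,plane(n,[c],.012)[0][:2]) for c,a,_ in blobs(m,20) if a<300]
    for c,a,w in out['top']:
        if not .25<np.hypot(*w)<.76: continue
        k=min(out['scene'],key=lambda s:np.linalg.norm(s[2]-w))
        if np.linalg.norm(k[2]-w)<.03: print('red',c,a,'tri',*[np.round(q,4) for q in tri(c,k[0])])
        else: print('top only',c,a,w.round(4))
    return out
E
python3 - <<'E'
from h import *
np.set_printoptions(precision=4,suppress=True)
reds()
I={n:cv2.imread(f'pics/{n}0.png') for n in('top','scene')}
L={}
for n,(x0,x1,y0,y1) in {'top':(420,475,185,235),'scene':(195,260,160,220)}.items():
    h=cv2.cvtColor(I[n],cv2.COLOR_BGR2HSV);m=np.zeros((480,640),bool);m[y0:y1,x0:x1]=(((h[...,0]>20)&(h[...,0]<35)&(h[...,1]>150)&(h[...,2]>90)))[y0:y1,x0:x1]
    for c,a,mm in blobs(m,8):
        v,u=np.nonzero(mm);w=plane(n,np.c_[u,v],.065)[:,:2]
        l=cv2.fitLine((w*1000).astype(np.float32),2,0,.01,.01).ravel();print(n,c,a,w.mean(0),np.degrees(np.arctan2(l[1],l[0]))+90)
    L[n]=[b[0] for b in blobs(m,8)]
print(L)
if len(L['top'])==2==len(L['scene']): print('slot tri',tri(np.mean(L['top'],0),np.mean(L['scene'],0)))
C=cloud('top',np.load('pics/top0.npy'));
for n in I:
    C=cloud(n,np.load(f'pics/{n}0.npy'));d=C-[.431,-.262,0];m=(np.abs(d[...,0])<.03)&(np.abs(d[...,1])<.03)&(C[...,2]>.138)&(C[...,2]<.16)
    w=C[m];print(n,'handle top',len(w),w.mean(0),cv2.minAreaRect((w[:,:2]*1000).astype(np.float32)))
E
```

```text
red [223.  194.1] 102 tri [0.6616 0.2441 0.0133] 0.0034
red [166.2 272.9] 103 tri [0.4722 0.3766 0.0164] 0.0053
red [235.3 287.1] 94 tri [0.441  0.2095 0.0111] 0.0002
top [448.  199.5] 46 [ 0.6397 -0.2833] 17.552574
top [451.5 209.4] 42 [ 0.6167 -0.2907] 17.358498
scene [224.7 175.1] 35 [ 0.6141 -0.2912] 18.182838
scene [217.6 180.9] 33 [ 0.6369 -0.2833] 17.695366
{'top': [array([448. , 199.5]), array([451.5, 209.4])], 'scene': [array([224.7, 175.1]), array([217.6, 180.9])]}
slot tri (array([ 0.6271, -0.286 ,  0.0666]), np.float64(0.0018690168531922359))
top handle top 134 [ 0.4313 -0.262   0.1434] ((431.0257263183594, -262.5611267089844), (31.186731338500977, 19.015819549560547), 89.75617980957031)
scene handle top 89 [ 0.4329 -0.259   0.1431] ((431.811279296875, -260.78424072265625), (20.483613967895508, 29.488285064697266), 7.520803451538086)
```

Request:
apply_moves --motion '[{"xyz": [0, 0, 0], "twist": 0.18, "jaw": 0.4}, {"xyz": [0, 0, 0], "twist": 0.36, "jaw": 0.4}, {"xyz": [0, 0, 0], "twist": 0.54, "jaw": 0.4}, {"xyz": [0, 0, 0], "twist": 0.72, "jaw": 0.4}, {"xyz": [0, 0, 0], "twist": 0.9, "jaw": 0.4}]' --grip_force 30

```text
time: 0.82
ee_pos: [0.1571, 0.527, 0.2481]
tcp_rot: [-180.0, 0.0, 111.5]
wrist_force: [0.2, -0.2, 0.9]
opening: 0.0598
grasp_force: 0.0
```

Request:
apply_moves --motion '[{"xyz": [-43, 40, 0], "twist": 0.18}, {"xyz": [-86, 79, 0], "twist": 0.375}, {"xyz": [-128, 119, 0], "twist": 0.375}, {"xyz": [-171, 159, 0], "twist": 0.375}, {"xyz": [-213, 198, 0], "twist": 0.375}]'

```text
validation failed for argument at $.mo...
```

Request:
apply_moves --motion '[{"xyz": [0, 0, 0]}, {"xyz": [0, 0, 0]}]'

```text
validation failed for argument at $.mo...
```

Each row needs all three keys.

Request:
apply_moves --motion '[{"xyz": [-43, 40, 0], "twist": 0.18, "jaw": 0.4}, {"xyz": [-86, 79, 0], "twist": 0.375, "jaw": 0.4}, {"xyz": [-128, 119, 0], "twist": 0.375, "jaw": 0.4}, {"xyz": [-171, 159, 0], "twist": 0.375, "jaw": 0.4}, {"xyz": [-213, 198, 0], "twist": 0.375, "jaw": 0.4}]'

```text
time: 1.45
ee_pos: [0.4218, 0.4018, 0.2482]
tcp_rot: [180.0, -0.0, 90.3]
wrist_force: [-0.1, 1.0, -0.0]
opening: 0.0597
grasp_force: 0.0
```

Request:
apply_moves --motion '[{"xyz": [0, 0, 0], "twist": 0, "jaw": 0.4}, {"xyz": [0, 0, 0], "twist": 0, "jaw": 0.4}]'

```text
time: 1.7
ee_pos: [0.42, 0.4029, 0.248]
tcp_rot: [-180.0, 0.0, 90.3]
wrist_force: [-0.7, -0.1, 0.5]
opening: 0.0598
grasp_force: 0.0
```

Request:
apply_moves --motion '[{"xyz": [-14, 26, 50], "twist": 0, "jaw": 0.4}, {"xyz": [-27, 53, 100], "twist": 0, "jaw": 0.4}, {"xyz": [-27, 53, 150], "twist": 0, "jaw": 0.4}, {"xyz": [-27, 53, 190], "twist": 0, "jaw": 0.4}, {"xyz": [-27, 53, 190], "twist": 0, "jaw": 0.4}]'

```text
time: 2.33
ee_pos: [0.4706, 0.3759, 0.0554]
tcp_rot: [-179.7, 0.2, 90.5]
wrist_force: [0.4, 0.3, 0.6]
opening: 0.0598
grasp_force: 0.0
```

Run:
```python
from h import *
reds()
```

```text
red [222.9 194.1] 99 tri [0.6614 0.2438 0.0149] 0.0028
red [166.3 272.9] 96 tri [0.471  0.3804 0.0122] 0.0116
top only [235.4 287.3] 98 [0.4405 0.2092]
```

Request:
apply_moves --motion '[{"xyz": [0, 0, 20], "twist": 0, "jaw": 0.4}, {"xyz": [0, 0, 37], "twist": 0, "jaw": 0.4}, {"xyz": [0, 0, 37], "twist": 0, "jaw": -0.8}, {"xyz": [0, 0, 37], "twist": 0, "jaw": -0.8}, {"xyz": [0, 0, 37], "twist": 0, "jaw": -0.8}]'

```text
time: 3.05
ee_pos: [0.4737, 0.3765, 0.022]
tcp_rot: [180.0, -0.0, 90.3]
wrist_force: [1.0, 0.0, -1.2]
opening: 0.0266
grasp_force: 29.5
```

Request:
apply_moves --motion '[{"xyz": [0, 0, 0], "twist": 0, "jaw": -0.8}, {"xyz": [0, 0, 0], "twist": 0, "jaw": -0.8}]'

```text
time: 3.3
ee_pos: [0.4734, 0.3763, 0.0215]
tcp_rot: [180.0, -0.0, 90.3]
wrist_force: [-0.0, -0.0, -0.5]
opening: 0.0266
grasp_force: 29.5
```

Request:
apply_moves --motion '[{"xyz": [0, 0, -40], "twist": 0, "jaw": -0.8}, {"xyz": [0, 0, -80], "twist": 0, "jaw": -0.8}, {"xyz": [0, 0, -118], "twist": 0, "jaw": -0.8}, {"xyz": [-60, 0, -118], "twist": 0, "jaw": -0.8}, {"xyz": [-120, 20, -118], "twist": 0, "jaw": -0.8}]'

```text
time: 3.92
ee_pos: [0.4935, 0.2565, 0.1401]
tcp_rot: [179.9, -0.0, 90.5]
wrist_force: [1.7, -0.3, 0.5]
opening: 0.0264
grasp_force: 29.7
```

Run:
```python
from h import *
print((plane('top',[(326,202),(350,211),(332,223),(308,234),(345,238)],.019)*1000).round(0)[:,:2].tolist())
from h import sensors;o=sensors.get_obs();print(o['ee_pos'],o['grasp_force'],o['opening'])
reds()
```

```text
[[642.0, -4.0], [620.0, -60.0], [592.0, -18.0], [566.0, 39.0], [556.0, -48.0]]
[0.49347068 0.25646086 0.14007322] 29.675874710083008 0.026436193632700684
red [222.9 194.1] 98 tri [0.6616 0.2436 0.015 ] 0.0022
red [235.3 287.3] 96 tri [0.44   0.2106 0.0097] 0.0018
```

Request:
apply_moves --motion '[{"xyz": [-52, 29, 0], "twist": 0, "jaw": -0.8}, {"xyz": [-104, 58, 0], "twist": 0, "jaw": -0.8}, {"xyz": [-156, 87, 0], "twist": 0, "jaw": -0.8}, {"xyz": [-208, 116, 0], "twist": 0, "jaw": -0.8}, {"xyz": [-218, 120, 20], "twist": 0, "jaw": -0.8}]'

```text
time: 4.65
ee_pos: [0.6172, 0.0371, 0.1201]
tcp_rot: [179.8, 0.0, 90.1]
wrist_force: [-0.4, -0.1, 0.0]
opening: 0.0263
grasp_force: 29.7
```

Request:
apply_moves --motion '[{"xyz": [0, 0, 40], "twist": 0, "jaw": -0.8}, {"xyz": [0, 0, 71], "twist": 0, "jaw": -0.8}, {"xyz": [0, 0, 71], "twist": 0, "jaw": -0.1}, {"xyz": [0, 0, 71], "twist": 0, "jaw": -0.1}, {"xyz": [0, 0, 71], "twist": 0, "jaw": -0.1}]'

```text
time: 5.28
ee_pos: [0.616, 0.0402, 0.0501]
tcp_rot: [179.9, -0.0, 90.4]
wrist_force: [-0.2, 0.6, 0.9]
opening: 0.0382
grasp_force: 0.0
```

Request:
apply_moves --motion '[{"xyz": [0, 0, -50], "twist": 0, "jaw": -0.1}, {"xyz": [0, 0, -90], "twist": 0, "jaw": -0.1}, {"xyz": [40, 0, -90], "twist": 0, "jaw": -0.1}, {"xyz": [80, 0, -90], "twist": 0, "jaw": 0.4}, {"xyz": [130, 0, -90], "twist": 0, "jaw": 0.4}]'

```text
time: 5.9
ee_pos: [0.6148, 0.1708, 0.14]
tcp_rot: [179.9, -0.0, 90.3]
wrist_force: [0.6, 0.8, 0.4]
opening: 0.0597
grasp_force: 0.0
```

Run:
```python
from h import *
for n in('top','scene'):
    p,_=camera(n);cv2.imwrite(f'pics/{n}1.png',p[:,:,::-1])
o=reds()
print([(b[0],plane('top',[b[0]],.015)[0]) for b in o['top']])
print(sensors.get_obs()['ee_pos'])
```

```text
red [307.3 214. ] 95 tri [0.6121 0.0406 0.0242] 0.0007
[(array([390.5, 147.3]), array([ 0.77665886, -0.15994004,  0.015     ])), (array([307.3, 214. ]), array([0.61376443, 0.04055403, 0.015     ]))]
[0.61445845 0.17082908 0.13930866]
```

Request:
apply_moves --motion '[{"xyz": [37, 24, 0], "twist": 0, "jaw": 0.4}, {"xyz": [73, 47, 0], "twist": 0, "jaw": 0.4}, {"xyz": [73, 47, 40], "twist": 0, "jaw": 0.4}, {"xyz": [73, 47, 70], "twist": 0, "jaw": 0.4}, {"xyz": [73, 47, 70], "twist": 0, "jaw": 0.4}]'

```text
time: 6.72
ee_pos: [0.6599, 0.2415, 0.0661]
tcp_rot: [-179.8, 0.1, 90.3]
wrist_force: [-0.3, -0.5, 1.1]
opening: 0.0599
grasp_force: 0.0
```

Run:
```python
from h import *
p,_=camera('scene');cv2.imwrite(f'pics/s2.png',p[:,:,::-1]);reds()
print(sensors.get_obs()['ee_pos'])
```

```text
red [226.  192.8] 28 tri [0.6628 0.2398 0.0122] 0.0102
red [307.2 213.9] 95 tri [0.6123 0.0408 0.0246] 0.0005
[0.66181309 0.24262656 0.07058209]
```

View pics/s2.png

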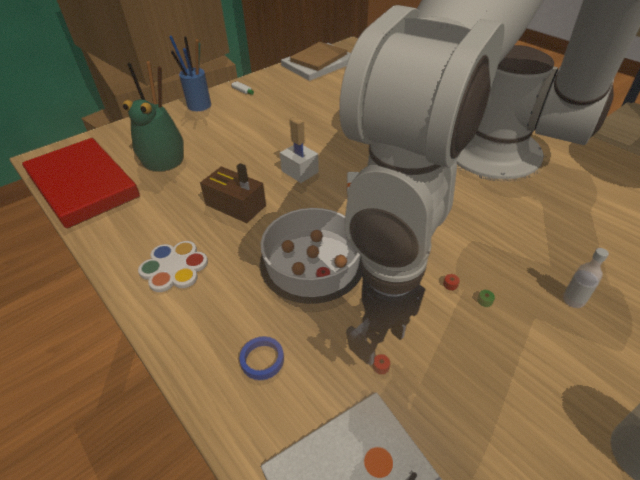

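The scene view shows the first red in the bowl at (323,272), the target bead at (381,364) under the gripper, and the last at (452,282), unmoved.

Request:
apply_moves --motion '[{"xyz": [1, 0, 25], "twist": 0, "jaw": 0.4}, {"xyz": [1, 0, 48], "twist": 0, "jaw": 0.4}, {"xyz": [1, 0, 48], "twist": 0, "jaw": -0.8}, {"xyz": [1, 0, 48], "twist": 0, "jaw": -0.8}, {"xyz": [1, 0, 48], "twist": 0, "jaw": -0.8}]'

```text
time: 7.5
ee_pos: [0.6619, 0.2444, 0.0226]
tcp_rot: [179.8, -0.1, 90.3]
wrist_force: [-0.7, 0.3, 5.3]
opening: 0.0266
grasp_force: 29.9
```

Request:
apply_moves --motion '[{"xyz": [0, 0, 0], "twist": 0, "jaw": -0.8}, {"xyz": [0, 0, 0], "twist": 0, "jaw": -0.8}, {"xyz": [0, 0, -40], "twist": 0, "jaw": -0.8}, {"xyz": [0, 0, -80], "twist": 0, "jaw": -0.8}, {"xyz": [0, 0, -120], "twist": 0, "jaw": -0.8}]'

```text
time: 8.12
ee_pos: [0.6609, 0.2441, 0.1423]
tcp_rot: [180.0, -0.0, 90.3]
wrist_force: [1.0, 0.2, -0.2]
opening: 0.0264
grasp_force: 29.6
```

Request:
apply_moves --motion '[{"xyz": [-50, -25, 0], "twist": 0, "jaw": -0.8}, {"xyz": [-100, -50, 0], "twist": 0, "jaw": -0.8}, {"xyz": [-150, -75, 0], "twist": 0, "jaw": -0.8}, {"xyz": [-200, -100, 0], "twist": 0, "jaw": -0.8}, {"xyz": [-245, -108, 0], "twist": 0, "jaw": -0.8}]'

```text
time: 8.75
ee_pos: [0.5533, -0.003, 0.1414]
tcp_rot: [179.9, 0.0, 90.3]
wrist_force: [0.9, 0.5, 0.3]
opening: 0.0265
grasp_force: 29.7
```

Request:
apply_moves --motion '[{"xyz": [0, 0, 0], "twist": 0, "jaw": -0.8}, {"xyz": [0, 0, 0], "twist": 0, "jaw": -0.8}]'

```text
time: 9.0
ee_pos: [0.5546, -0.0014, 0.1409]
tcp_rot: [179.9, -0.0, 90.3]
wrist_force: [1.1, 0.2, -0.1]
opening: 0.0265
grasp_force: 29.7
```

Request:
apply_moves --motion '[{"xyz": [-2, -3, 45], "twist": 0, "jaw": -0.8}, {"xyz": [-2, -3, 91], "twist": 0, "jaw": -0.8}, {"xyz": [-2, -3, 91], "twist": 0, "jaw": -0.8}, {"xyz": [-2, -3, 91], "twist": 0, "jaw": -0.15}, {"xyz": [-2, -3, 91], "twist": 0, "jaw": -0.15}]'

```text
time: 9.62
ee_pos: [0.5528, -0.0032, 0.0516]
tcp_rot: [179.8, 0.0, 90.4]
wrist_force: [0.8, 0.3, 0.5]
opening: 0.0365
grasp_force: 0.0
```

Request:
apply_moves --motion '[{"xyz": [0, 0, 0], "twist": 0, "jaw": -0.15}, {"xyz": [0, 0, -45], "twist": 0, "jaw": -0.15}, {"xyz": [0, 0, -95], "twist": 0, "jaw": -0.15}, {"xyz": [0, 0, -150], "twist": 0, "jaw": -0.15}, {"xyz": [-60, 0, -150], "twist": 0, "jaw": 0.4}]'

```text
time: 10.25
ee_pos: [0.5539, -0.0619, 0.2052]
tcp_rot: [179.5, 0.0, 90.6]
wrist_force: [1.6, -0.9, -0.8]
opening: 0.0531
grasp_force: 0.0
```

Run:
```python
from h import *
reds();print(sensors.get_obs()['ee_pos'])
```

```text
red [307.2 214. ] 101 tri [0.6124 0.0406 0.0238] 0.0
red [326.  239.1] 96 tri [ 0.5529 -0.0027  0.0163] 0.0024
red [235.4 287.2] 99 tri [0.4402 0.2112 0.0054] 0.0022
[ 0.55222027 -0.06726163  0.20116242]
```

Request:
apply_moves --motion '[{"xyz": [55, -22, 0], "twist": 0, "jaw": 0.4}, {"xyz": [110, -45, 0], "twist": 0, "jaw": 0.4}, {"xyz": [165, -67, 0], "twist": 0, "jaw": 0.4}, {"xyz": [220, -90, 30], "twist": 0, "jaw": 0.4}, {"xyz": [275, -112, 60], "twist": 0, "jaw": 0.4}]'

```text
time: 10.98
ee_pos: [0.4401, 0.2058, 0.1432]
tcp_rot: [179.9, -0.1, 90.3]
wrist_force: [1.1, 0.6, 0.9]
opening: 0.06
grasp_force: 0.0
```

Request:
apply_moves --motion '[{"xyz": [0, 0, 40], "twist": 0, "jaw": 0.4}, {"xyz": [0, 0, 70], "twist": 0, "jaw": 0.4}, {"xyz": [0, 0, 70], "twist": 0, "jaw": 0.4}, {"xyz": [0, 0, 70], "twist": 0, "jaw": 0.4}]'

```text
time: 11.48
ee_pos: [0.4414, 0.2043, 0.0745]
tcp_rot: [179.9, -0.0, 90.3]
wrist_force: [0.9, 0.6, 0.2]
opening: 0.0595
grasp_force: 0.0
```

Run:
```python
from h import *
reds();print(sensors.get_obs()['ee_pos'])
```

```text
red [307.1 213.9] 102 tri [0.6124 0.041  0.0245] 0.0004
red [326.  239.1] 96 tri [ 0.5529 -0.0027  0.0163] 0.0024
[0.44176048 0.20427893 0.07477099]
```

Request:
apply_moves --motion '[{"xyz": [5, -1, 25], "twist": 0, "jaw": 0.4}, {"xyz": [5, -1, 53], "twist": 0, "jaw": 0.4}, {"xyz": [5, -1, 53], "twist": 0, "jaw": -0.8}, {"xyz": [5, -1, 53], "twist": 0, "jaw": -0.8}, {"xyz": [5, -1, 53], "twist": 0, "jaw": -0.8}]'

```text
time: 12.2
ee_pos: [0.4407, 0.2094, 0.0215]
tcp_rot: [179.9, -0.1, 90.3]
wrist_force: [0.9, 0.5, 3.9]
opening: 0.0265
grasp_force: 30.0
```

Request:
apply_moves --motion '[{"xyz": [0, 0, 0], "twist": 0, "jaw": -0.8}, {"xyz": [0, 0, 0], "twist": 0, "jaw": -0.8}, {"xyz": [0, 0, -40], "twist": 0, "jaw": -0.8}, {"xyz": [0, 0, -80], "twist": 0, "jaw": -0.8}, {"xyz": [0, 0, -120], "twist": 0, "jaw": -0.8}]'

```text
time: 12.82
ee_pos: [0.4398, 0.209, 0.1418]
tcp_rot: [180.0, -0.0, 90.3]
wrist_force: [1.0, -0.1, -0.6]
opening: 0.0267
grasp_force: 29.7
```

Request:
apply_moves --motion '[{"xyz": [-54, 29, 0], "twist": 0, "jaw": -0.8}, {"xyz": [-108, 58, 0], "twist": 0, "jaw": -0.8}, {"xyz": [-162, 87, 0], "twist": 0, "jaw": -0.8}, {"xyz": [-216, 116, 0], "twist": 0, "jaw": -0.8}, {"xyz": [-270, 146, 0], "twist": 0, "jaw": -0.8}]'

```text
time: 13.45
ee_pos: [0.5883, -0.0621, 0.1406]
tcp_rot: [179.9, -0.0, 90.3]
wrist_force: [0.8, 0.6, -0.4]
opening: 0.0266
grasp_force: 29.7
```

Request:
apply_moves --motion '[{"xyz": [0, 0, 0], "twist": 0, "jaw": -0.8}, {"xyz": [0, 0, 45], "twist": 0, "jaw": -0.8}, {"xyz": [0, 0, 86], "twist": 0, "jaw": -0.8}, {"xyz": [0, 0, 86], "twist": 0, "jaw": -0.8}, {"xyz": [0, 0, 86], "twist": 0, "jaw": -0.15}]'

```text
time: 14.08
ee_pos: [0.5881, -0.0597, 0.056]
tcp_rot: [179.9, 0.0, 90.4]
wrist_force: [-0.0, -0.3, 0.7]
opening: 0.0364
grasp_force: 0.0
```

Request:
apply_moves --motion '[{"xyz": [0, 0, 0], "twist": 0, "jaw": -0.15}, {"xyz": [0, 0, 0], "twist": 0, "jaw": -0.15}, {"xyz": [0, 0, -50], "twist": 0, "jaw": -0.15}, {"xyz": [0, 0, -100], "twist": 0, "jaw": -0.15}, {"xyz": [0, 0, -145], "twist": 0, "jaw": 0}]'

```text
time: 14.7
ee_pos: [0.5875, -0.0601, 0.2017]
tcp_rot: [179.9, 0.0, 90.3]
wrist_force: [0.4, -0.3, -0.4]
opening: 0.0429
grasp_force: 0.0
```

Request:
apply_moves --motion '[{"xyz": [-40, -33, 0], "twist": 0, "jaw": 0}, {"xyz": [-80, -66, 0], "twist": 0, "jaw": 0}, {"xyz": [-120, -99, 0], "twist": 0, "jaw": 0}, {"xyz": [-160, -132, 0], "twist": 0, "jaw": 0}, {"xyz": [-199, -157, 0], "twist": -0.075, "jaw": 0}]'

```text
time: 15.32
ee_pos: [0.4304, -0.2612, 0.2]
tcp_rot: [179.9, 0.1, 94.7]
wrist_force: [0.3, -0.3, 0.2]
opening: 0.0428
grasp_force: 0.0
```

Run:
```python
from h import *
for n in('top','scene'):
    p,_=camera(n);cv2.imwrite(f'pics/{n}3.png',p[:,:,::-1])
reds();o=sensors.get_obs();print(o['ee_pos'],o['tcp_rot'],o['opening'])
```

```text
red [307.1 213.9] 104 tri [0.6124 0.041  0.0245] 0.0004
red [349.8 223.5] 99 tri [ 0.5897 -0.0589  0.016 ] 0.003
red [326.  239.1] 95 tri [ 0.553  -0.0028  0.016 ] 0.0022
[ 0.4313577  -0.26057491  0.1996426 ] [1.79945031e+02 2.60510982e-02 9.44963841e+01] 0.04295202253698134
```

View pics/top3.png

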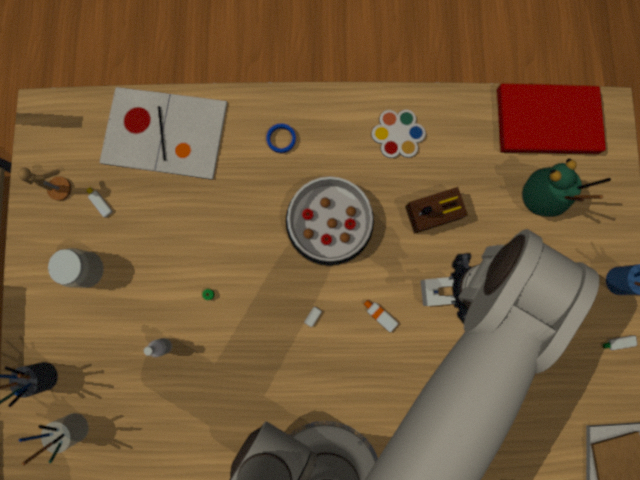

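View pics/scene3.png

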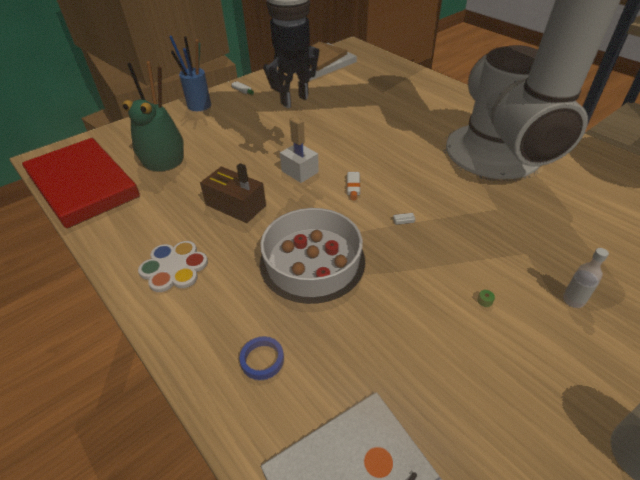

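Top and scene views show all three reds in the bowl with the five naturals and no red left on the desk. The gripper is over the stand at (440,291) with its fingers either side of the handle. Now I grasp the paddle.

Request:
apply_moves --motion '[{"xyz": [-1, 0, 40], "twist": 0, "jaw": 0}, {"xyz": [-1, 0, 84], "twist": 0, "jaw": 0}, {"xyz": [-1, 0, 84], "twist": 0, "jaw": 0}, {"xyz": [-1, 0, 84], "twist": 0, "jaw": -0.9}, {"xyz": [-1, 0, 84], "twist": 0, "jaw": -0.9}]' --grip_force 90

```text
time: 16.15
ee_pos: [0.4323, -0.2611, 0.1172]
tcp_rot: [179.9, 0.1, 94.7]
wrist_force: [-3.3, 1.6, 5.8]
opening: 0.0191
grasp_force: 87.7
```

Request:
apply_moves --motion '[{"xyz": [0, 0, 0], "twist": 0, "jaw": -0.9}, {"xyz": [0, 0, 0], "twist": 0, "jaw": -0.9}, {"xyz": [0, 0, 0], "twist": 0, "jaw": -0.9}, {"xyz": [0, 0, 0], "twist": 0, "jaw": -0.9}]'

```text
time: 16.65
ee_pos: [0.4322, -0.2612, 0.1172]
tcp_rot: [179.9, 0.1, 94.6]
wrist_force: [-3.5, 2.7, 6.3]
opening: 0.0187
grasp_force: 87.9
```

Request:
apply_moves --motion '[{"xyz": [0, 0, -20], "twist": 0, "jaw": -0.9}, {"xyz": [0, 0, -40], "twist": 0, "jaw": -0.9}, {"xyz": [0, 0, -60], "twist": 0, "jaw": -0.9}, {"xyz": [0, 0, -80], "twist": 0, "jaw": -0.9}, {"xyz": [0, 0, -100], "twist": 0, "jaw": -0.9}]'

```text
time: 17.27
ee_pos: [0.4322, -0.2612, 0.217]
tcp_rot: [179.9, 0.1, 94.6]
wrist_force: [0.6, -0.4, -1.7]
opening: 0.019
grasp_force: 87.7
```

Run:
```python
from h import *
o=sensors.get_obs();e=o['ee_pos'];print(e,o['tcp_rot'],o['wrist_force'],o['opening'])
for n in('scene','top'):
    p,d=camera(n);cv2.imwrite(f'pics/{n}4.png',p[:,:,::-1]);np.save(f'pics/{n}4.npy',d)
    C=cloud(n,d);h=cv2.cvtColor(p,cv2.COLOR_RGB2HSV)
    q=C-e;m=(np.hypot(q[...,0],q[...,1])<.03)&(q[...,2]<-.02)&(C[...,2]>.065)
    if m.sum()>10:
        w=C[m];print(n,m.sum(),'zmin',np.percentile(w[:,2],[0,2,5]))
        for lo in np.arange(.08,.21,.02):
            s=w[(w[:,2]>lo)&(w[:,2]<lo+.02)]
            if len(s)>5: print(lo.round(2),len(s),(s.mean(0)[:2]*1000).round(1),(np.ptp(s,0)*1000).round(1))
p=cv2.imread('pics/scene4.png')[30:210,220:400];cv2.imwrite('pics/c4.png',cv2.resize(p,(560,560),interpolation=cv2.INTER_CUBIC))
```

```text
[ 0.43216885 -0.26115635  0.21695882] [1.79890091e+02 6.26363921e-02 9.46354798e+01] [ 0.58995178 -0.44683782 -1.66350251] 0.019037483101389568
scene 318 zmin [0.11535376 0.11782719 0.11981503]
0.1 17 [ 434.2 -259.4] [ 6.2 26.9  4.5]
0.12 75 [ 434.8 -260.9] [ 9.6 31.1 19.5]
0.14 78 [ 434.8 -260.7] [ 8.5 29.9 19.4]
0.16 81 [ 435.2 -260.9] [ 9.  32.4 19.8]
0.18 67 [ 436.9 -254.8] [21.9 30.  16. ]
top 30 zmin [0.11728996 0.12109254 0.12562632]
0.12 6 [ 434.  -249.1] [ 4.2  1.8 14. ]
0.14 6 [ 434.  -249.1] [ 4.3  1.6 12.3]
0.16 6 [ 433.8 -249.5] [4.2 0.8 9.4]
0.18 11 [ 435.2 -249.4] [16.   1.7 16.3]
```

View pics/c4.png

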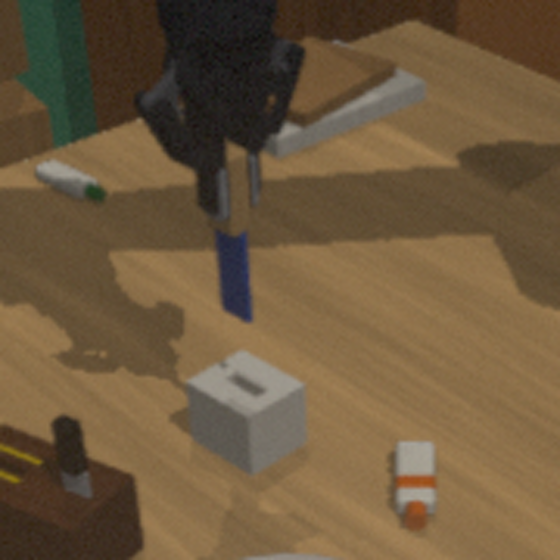

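Crop: the paddle hangs vertical in the grip above the empty stand slot. The cloud puts its blade end at z ≈ 0.115 (102 mm below the TCP), centred on the TCP. I'll carry it over a gap between the beads, at about (617, -10) mm.

Request:
apply_moves --motion '[{"xyz": [0, 0, -20], "twist": 0.08, "jaw": -0.9}, {"xyz": [40, 35, -20], "twist": 0.08, "jaw": -0.9}, {"xyz": [80, 70, -20], "twist": 0.08, "jaw": -0.9}, {"xyz": [120, 104, -20], "twist": 0.08, "jaw": -0.9}, {"xyz": [160, 139, -20], "twist": 0.08, "jaw": -0.9}]'

```text
time: 18.0
ee_pos: [0.5583, -0.0888, 0.2348]
tcp_rot: [180.0, 0.0, 90.0]
wrist_force: [-0.5, -0.7, -1.2]
opening: 0.0189
grasp_force: 87.8
```

Request:
apply_moves --motion '[{"xyz": [38, 31, 0], "twist": 0, "jaw": -0.9}, {"xyz": [70, 59, 0], "twist": 0, "jaw": -0.9}, {"xyz": [70, 59, 0], "twist": 0, "jaw": -0.9}, {"xyz": [70, 59, 0], "twist": 0, "jaw": -0.9}]'

```text
time: 18.5
ee_pos: [0.616, -0.0203, 0.2346]
tcp_rot: [-180.0, 0.0, 90.1]
wrist_force: [0.2, -0.5, -1.0]
opening: 0.0193
grasp_force: 88.2
```

Run:
```python
from h import *
o=sensors.get_obs();print(o['ee_pos'],o['tcp_rot'])
reds()
```

```text
[ 0.61604979 -0.02034421  0.234578  ] [-1.79967273e+02  8.65194542e-03  9.00734023e+01]
```

Request:
apply_moves --motion '[{"xyz": [10, 1, 0], "twist": 0, "jaw": -0.9}, {"xyz": [10, 1, 40], "twist": 0, "jaw": -0.9}, {"xyz": [10, 1, 75], "twist": 0, "jaw": -0.9}, {"xyz": [10, 1, 100], "twist": 0, "jaw": -0.9}, {"xyz": [10, 1, 120], "twist": 0, "jaw": -0.9}]'

```text
time: 19.23
ee_pos: [0.6167, -0.0102, 0.114]
tcp_rot: [-180.0, -0.0, 90.0]
wrist_force: [0.8, 1.0, -1.2]
opening: 0.0192
grasp_force: 88.2
```

Request:
apply_moves --motion '[{"xyz": [0, 0, 0], "twist": 0, "jaw": -0.9}, {"xyz": [0, 0, 0], "twist": 0, "jaw": -0.9}]'

```text
time: 19.48
ee_pos: [0.6175, -0.0102, 0.1162]
tcp_rot: [179.9, -0.0, 90.0]
wrist_force: [1.2, 0.6, -0.4]
opening: 0.0191
grasp_force: 88.1
```

Request:
apply_moves --motion '[{"xyz": [0, 7, 2], "twist": 0, "jaw": -0.9}, {"xyz": [-1, 14, 2], "twist": 0, "jaw": -0.9}, {"xyz": [-1, 21.5, 2], "twist": 0, "jaw": -0.9}]'

```text
time: 19.85
ee_pos: [0.6395, -0.0113, 0.1132]
tcp_rot: [180.0, -0.0, 90.0]
wrist_force: [-0.1, -0.2, -0.4]
opening: 0.0196
grasp_force: 88.1
```

Request:
apply_moves --motion '[{"xyz": [16.7, -3.5, 0], "twist": 0, "jaw": -0.9}, {"xyz": [30.5, -13.6, 0], "twist": 0, "jaw": -0.9}, {"xyz": [39, -28.3, 0], "twist": 0, "jaw": -0.9}, {"xyz": [40.8, -45.3, 0], "twist": 0, "jaw": -0.9}, {"xyz": [35.5, -61.5, 0], "twist": 0, "jaw": -0.9}]'

```text
time: 20.48
ee_pos: [0.5758, 0.0256, 0.1131]
tcp_rot: [-180.0, -0.0, 90.2]
wrist_force: [0.3, -0.7, -0.3]
opening: 0.0192
grasp_force: 88.1
```

Run:
```python
from h import *
o=sensors.get_obs();print(o['ee_pos'],o['wrist_force'],o['torque'])
p,d=camera('scene');cv2.imwrite('pics/s5.png',cv2.resize(p[150:330,200:430,::-1],None,fx=3,fy=3))
```

```text
[0.57582765 0.02561821 0.11306747] [ 0.25289617 -0.72943806 -0.34883217] [0.00798446 0.05350798 0.03844224]
```

View pics/s5.png

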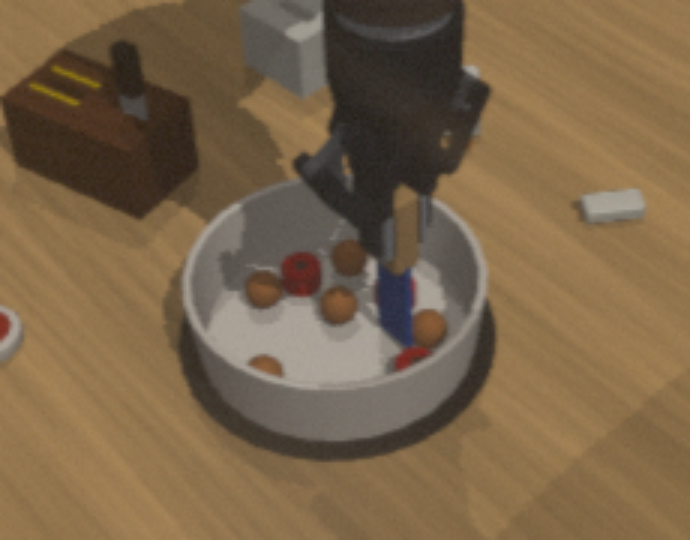

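Stirring works. The blade is upright near the floor, pushing beads at (410,330) in the crop, and forces are tiny. I'll continue: B, C, then two more full turns plus a bit.

Request:
apply_moves --motion '[{"xyz": [-11.4, -12.7, 0], "twist": 0, "jaw": -0.9}, {"xyz": [-27, -19.6, 0], "twist": 0, "jaw": -0.9}, {"xyz": [-44, -19.6, 0], "twist": 0, "jaw": -0.9}, {"xyz": [-59.6, -12.7, 0], "twist": 0, "jaw": -0.9}, {"xyz": [-71, 0, 0], "twist": 0, "jaw": -0.9}]'

```text
time: 21.15
ee_pos: [0.5781, -0.0483, 0.113]
tcp_rot: [180.0, 0.0, 90.0]
wrist_force: [0.7, 0.9, 0.3]
opening: 0.019
grasp_force: 87.9
```

Request:
apply_moves --motion '[{"xyz": [-5.3, 16.2, 0], "twist": 0, "jaw": -0.9}, {"xyz": [-3.5, 33.2, 0], "twist": 0, "jaw": -0.9}, {"xyz": [5, 47.9, 0], "twist": 0, "jaw": -0.9}, {"xyz": [18.8, 58, 0], "twist": 0, "jaw": -0.9}, {"xyz": [35.5, 61.5, 0], "twist": 0, "jaw": -0.9}]'

```text
time: 21.78
ee_pos: [0.6395, -0.0105, 0.1125]
tcp_rot: [-180.0, -0.0, 90.0]
wrist_force: [0.0, -0.8, -0.8]
opening: 0.0193
grasp_force: 88.3
```

Request:
apply_moves --motion '[{"xyz": [16.7, -3.5, 0], "twist": 0, "jaw": -0.9}, {"xyz": [30.5, -13.6, 0], "twist": 0, "jaw": -0.9}, {"xyz": [39, -28.3, 0], "twist": 0, "jaw": -0.9}, {"xyz": [40.8, -45.3, 0], "twist": 0, "jaw": -0.9}, {"xyz": [35.5, -61.5, 0], "twist": 0, "jaw": -0.9}]'

```text
time: 22.4
ee_pos: [0.5758, 0.0252, 0.1133]
tcp_rot: [180.0, -0.0, 90.1]
wrist_force: [-0.2, 0.3, -0.6]
opening: 0.0189
grasp_force: 88.2
```

Run:
```python
from h import *
o=sensors.get_obs();print(o['ee_pos'],o['wrist_force'],o['torque'])
for n in ('scene','top'):
    p,d=camera(n);cv2.imwrite(f'pics/{n}6.png',p[:,:,::-1])
p=cv2.imread('pics/scene6.png');cv2.imwrite('pics/s6.png',cv2.resize(p[150:330,200:430],None,fx=3,fy=3))
```

```text
[0.57579415 0.02518401 0.11331292] [-0.230966    0.34267786 -0.56554977] [-0.05843223 -0.00613956 -0.01461054]
```

View pics/s6.png

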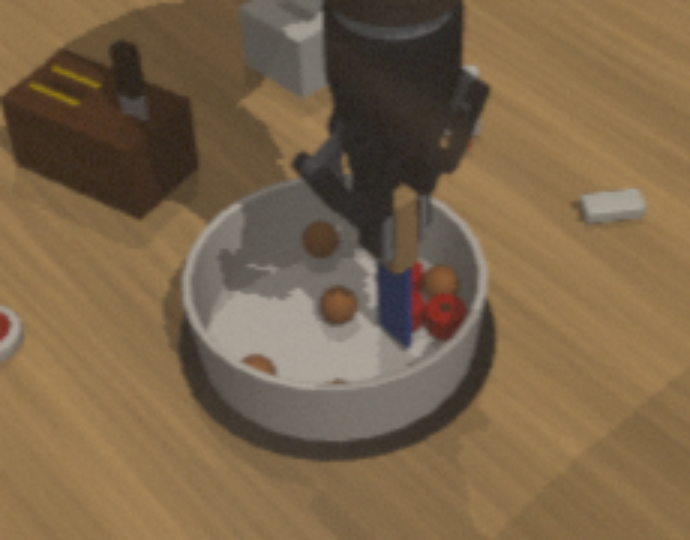

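Beads are being swept along and stay in the bowl (visible from (245,370) to (445,315) in the crop), and the paddle is upright. Two more turns.

Request:
apply_moves --motion '[{"xyz": [-11.4, -12.7, 0], "twist": 0, "jaw": -0.9}, {"xyz": [-27, -19.6, 0], "twist": 0, "jaw": -0.9}, {"xyz": [-44, -19.6, 0], "twist": 0, "jaw": -0.9}, {"xyz": [-59.6, -12.7, 0], "twist": 0, "jaw": -0.9}, {"xyz": [-71, 0, 0], "twist": 0, "jaw": -0.9}]'

```text
time: 23.12
ee_pos: [0.5773, -0.0478, 0.1135]
tcp_rot: [180.0, 0.0, 90.0]
wrist_force: [0.9, -0.7, -1.0]
opening: 0.0188
grasp_force: 89.5
```

Request:
apply_moves --motion '[{"xyz": [-5.3, 16.2, 0], "twist": 0, "jaw": -0.9}, {"xyz": [-3.5, 33.2, 0], "twist": 0, "jaw": -0.9}, {"xyz": [5, 47.9, 0], "twist": 0, "jaw": -0.9}, {"xyz": [18.8, 58, 0], "twist": 0, "jaw": -0.9}, {"xyz": [35.5, 61.5, 0], "twist": 0, "jaw": -0.9}]'

```text
time: 23.75
ee_pos: [0.6388, -0.0105, 0.1124]
tcp_rot: [-179.9, -0.0, 90.0]
wrist_force: [0.3, 0.3, -0.9]
opening: 0.0189
grasp_force: 89.6
```

Request:
apply_moves --motion '[{"xyz": [16.7, -3.5, 0], "twist": 0, "jaw": -0.9}, {"xyz": [30.5, -13.6, 0], "twist": 0, "jaw": -0.9}, {"xyz": [39, -28.3, 0], "twist": 0, "jaw": -0.9}, {"xyz": [40.8, -45.3, 0], "twist": 0, "jaw": -0.9}, {"xyz": [35.5, -61.5, 0], "twist": 0, "jaw": -0.9}]'

```text
time: 24.38
ee_pos: [0.5756, 0.0252, 0.1132]
tcp_rot: [180.0, -0.0, 90.1]
wrist_force: [0.8, -0.1, -1.1]
opening: 0.0188
grasp_force: 89.6
```

Request:
apply_moves --motion '[{"xyz": [-11.4, -12.7, 0], "twist": 0, "jaw": -0.9}, {"xyz": [-27, -19.6, 0], "twist": 0, "jaw": -0.9}, {"xyz": [-44, -19.6, 0], "twist": 0, "jaw": -0.9}, {"xyz": [-59.6, -12.7, 0], "twist": 0, "jaw": -0.9}, {"xyz": [-71, 0, 0], "twist": 0, "jaw": -0.9}]'

```text
time: 25.0
ee_pos: [0.5781, -0.0483, 0.1129]
tcp_rot: [180.0, 0.0, 90.0]
wrist_force: [0.4, 0.0, -0.8]
opening: 0.0195
grasp_force: 89.6
```

Request:
apply_moves --motion '[{"xyz": [-5.3, 16.2, 0], "twist": 0, "jaw": -0.9}, {"xyz": [-3.5, 33.2, 0], "twist": 0, "jaw": -0.9}, {"xyz": [5, 47.9, 0], "twist": 0, "jaw": -0.9}, {"xyz": [18.8, 58, 0], "twist": 0, "jaw": -0.9}, {"xyz": [35.5, 61.5, 0], "twist": 0, "jaw": -0.9}]'

```text
time: 25.62
ee_pos: [0.633, -0.0117, 0.1092]
tcp_rot: [-179.0, 0.0, 90.0]
wrist_force: [-28.1, 1.8, 0.4]
opening: 0.019
grasp_force: 95.4
```

Request:
apply_moves --motion '[{"xyz": [16.7, -3.5, 0], "twist": 0, "jaw": -0.9}, {"xyz": [30.5, -13.6, 0], "twist": 0, "jaw": -0.9}, {"xyz": [39, -28.3, 0], "twist": 0, "jaw": -0.9}, {"xyz": [40.8, -45.3, 0], "twist": 0, "jaw": -0.9}, {"xyz": [35.5, -61.5, 0], "twist": 0, "jaw": -0.9}]'

```text
time: 26.25
ee_pos: [0.5775, 0.0246, 0.113]
tcp_rot: [179.9, -0.0, 90.1]
wrist_force: [0.4, -0.6, -0.9]
opening: 0.0192
grasp_force: 90.6
```

Request:
apply_moves --motion '[{"xyz": [-11.4, -12.7, 0], "twist": 0, "jaw": -0.9}, {"xyz": [-27, -19.6, 0], "twist": 0, "jaw": -0.9}, {"xyz": [-44, -19.6, 0], "twist": 0, "jaw": -0.9}, {"xyz": [-59.6, -12.7, 0], "twist": 0, "jaw": -0.9}, {"xyz": [-71, 0, 0], "twist": 0, "jaw": -0.9}]'

```text
time: 26.88
ee_pos: [0.5782, -0.0482, 0.113]
tcp_rot: [180.0, 0.0, 90.0]
wrist_force: [0.1, -0.4, -0.4]
opening: 0.0189
grasp_force: 90.6
```

Request:
apply_moves --motion '[{"xyz": [3, 3, 0], "twist": 0, "jaw": -0.9}, {"xyz": [4, 3, 0], "twist": 0, "jaw": -0.9}, {"xyz": [4, 3, -12], "twist": 0, "jaw": -0.9}, {"xyz": [4, 3, -30], "twist": 0, "jaw": -0.9}, {"xyz": [4, 3, -60], "twist": 0, "jaw": -0.9}]'

```text
time: 27.5
ee_pos: [0.5799, -0.0425, 0.1744]
tcp_rot: [-180.0, -0.0, 90.1]
wrist_force: [0.7, -0.3, -1.9]
opening: 0.0189
grasp_force: 90.6
```

Request:
apply_moves --motion '[{"xyz": [0, 0, -35], "twist": 0, "jaw": -0.9}, {"xyz": [0, 0, -70], "twist": 0, "jaw": -0.9}, {"xyz": [0, 0, -70], "twist": 0, "jaw": -0.9}, {"xyz": [0, 0, -70], "twist": 0, "jaw": -0.9}]'

```text
time: 28.0
ee_pos: [0.5802, -0.0426, 0.2433]
tcp_rot: [180.0, 0.0, 90.1]
wrist_force: [0.4, -0.2, -1.2]
opening: 0.0186
grasp_force: 90.7
```

Run:
```python
from h import *
o=sensors.get_obs();e=o['ee_pos'];print(e,o['tcp_rot'],o['opening'])
for n in('scene','top'):
    p,d=camera(n);cv2.imwrite(f'pics/{n}7.png',p[:,:,::-1]);C=cloud(n,d)
    q=C-e;m=(np.hypot(q[...,0],q[...,1])<.03)&(q[...,2]<-.02)&(C[...,2]>.1)
    w=C[m]
    for lo in np.arange(.10,.25,.02):
        s=w[(w[:,2]>lo)&(w[:,2]<lo+.02)]
        if len(s)>5: print(n,lo.round(2),len(s),(s.mean(0)[:2]*1000).round(1),((s.max(0)+s.min(0))*500).round(1),(np.ptp(s,0)*1000).round(1))
    print('zmin',np.sort(w[:,2])[:4])
p=cv2.imread('pics/scene7.png');cv2.imwrite('pics/s7.png',cv2.resize(p[50:330,180:430],None,fx=2.1,fy=2.1))
```

```text
[ 0.58022537 -0.04263964  0.24333414] [1.79963648e+02 5.25716742e-03 9.00701486e+01] 0.018596918217187806
scene 0.14 82 [581.5 -43.2] [580.2 -46.2 150.5] [ 7.4 31.5 18.4]
scene 0.16 100 [581.9 -43.1] [581.  -44.8 169.7] [ 5.5 30.1 19.2]
scene 0.18 103 [582.3 -42.8] [580.8 -45.3 189.7] [ 6.7 31.5 18.6]
scene 0.2 90 [584.1 -37.8] [582.5 -43.7 209.9] [17.8 29.  19.7]
scene 0.22 18 [584.4 -32.3] [582.6 -33.9 221.8] [16.8  8.8  3.1]
zmin [0.14124042 0.14146251 0.14191638 0.14205608]
zmin []
```

View pics/s7.png

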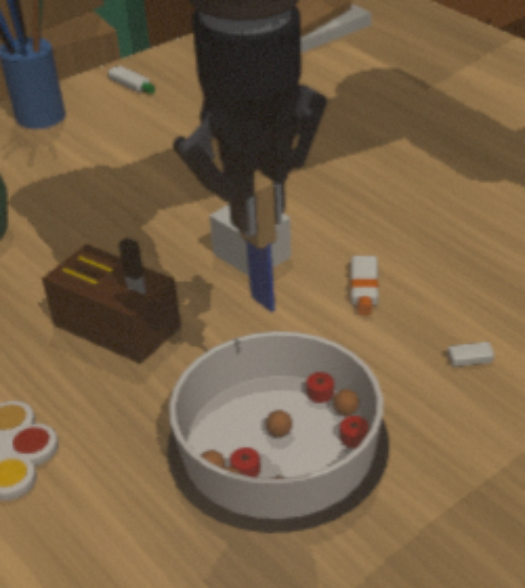

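Crop: the paddle is clear of the bowl and upright. The three reds at (320,387), (353,430) and (245,460) and the naturals are still in the bowl. Stirring covered 3.67 turns; now to the block slot.

Request:
apply_moves --motion '[{"xyz": [0, 47, -20], "twist": 0, "jaw": -0.9}, {"xyz": [-60, 47, -20], "twist": -0.15, "jaw": -0.9}, {"xyz": [-120, 47, -20], "twist": -0.308, "jaw": -0.9}, {"xyz": [-180, 47, -20], "twist": -0.308, "jaw": -0.9}, {"xyz": [-243, 47, -20], "twist": -0.308, "jaw": -0.9}]'

```text
time: 28.72
ee_pos: [0.6271, -0.2868, 0.262]
tcp_rot: [-179.9, -0.1, 107.7]
wrist_force: [1.5, 0.9, -1.1]
opening: 0.0193
grasp_force: 90.6
```

Request:
apply_moves --motion '[{"xyz": [0, 0, 0], "twist": 0, "jaw": -0.9}, {"xyz": [0, 0, 0], "twist": 0, "jaw": -0.9}, {"xyz": [0, 0, 0], "twist": 0, "jaw": -0.9}]'

```text
time: 29.1
ee_pos: [0.6277, -0.2839, 0.263]
tcp_rot: [-180.0, -0.0, 107.8]
wrist_force: [0.3, 1.1, -1.0]
opening: 0.0192
grasp_force: 90.6
```

Run:
```python
from h import *
o=sensors.get_obs();e=o['ee_pos'];print(e,o['tcp_rot'])
n='scene';p,d=camera(n);C=cloud(n,d);cv2.imwrite('pics/scene8.png',p[:,:,::-1])
q=C-e;m=(np.hypot(q[...,0],q[...,1])<.03)&(q[...,2]<-.02)&(C[...,2]>.14);w=C[m]
y=np.radians(o['tcp_rot'][2]-90);ux=np.array([np.cos(y),np.sin(y)]);uy=np.array([-np.sin(y),np.cos(y)])
for lo in np.arange(.16,.24,.02):
    s=w[(w[:,2]>lo)&(w[:,2]<lo+.02)][:,:2]-e[:2]
    if len(s)>5: print(lo.round(2),len(s),'x',(s@ux*1000).mean().round(1),'y',(np.array([(s@uy).min(),(s@uy).max(),(s@uy).mean()])*1000).round(1))
m=(C[...,2]>.06)&(C[...,2]<.07)&(np.hypot(C[...,0]-.619,C[...,1]+.26)<.08)
print(cv2.minAreaRect((C[m][:,:2]*1000).astype(np.float32)))
# yellow lines again
h=cv2.cvtColor(p,cv2.COLOR_RGB2HSV);mm=np.zeros((480,640),bool);mm[160:220,195:260]=((h[...,0]>20)&(h[...,0]<35)&(h[...,1]>150)&(h[...,2]>90))[160:220,195:260]
print([(b[0],b[1],plane('scene',[b[0]],.065)[0]) for b in blobs(mm,8)])
p,d=camera('top');h=cv2.cvtColor(p,cv2.COLOR_RGB2HSV);cv2.imwrite('pics/bowl8.png',cv2.resize(p[170:270,270:390,::-1],None,fx=5,fy=5));reds()
```

```text
[ 0.62765094 -0.28386049  0.26300837] [-1.79995575e+02 -1.67885593e-02  1.07790461e+02]
0.16 92 x 1.5 y [-18.9  13.4  -0.4]
0.18 100 x 1.8 y [-16.1  13.7   0.2]
0.2 109 x 1.6 y [-17.7  14.3  -0.4]
0.22 100 x 3.2 y [-17.5  14.1   2. ]
((618.1327514648438, -259.1923828125), (73.70874786376953, 122.08126068115234), 17.23798942565918)
[(array([224.7, 175.1]), np.int32(34), array([ 0.61416912, -0.2909758 ,  0.065     ])), (array([217.9, 181. ]), np.int32(37), array([ 0.63667277, -0.28248902,  0.065     ]))]
red [324.9 200.3] 103 tri [ 0.6446 -0.      0.0197] 0.0033
red [309.6 243.4] 97 tri [0.5429 0.0355 0.0182] 0.0016
red [337.8 250.2] 101 tri [ 0.5267 -0.0304  0.0167] 0.0023
```

View pics/bowl8.png

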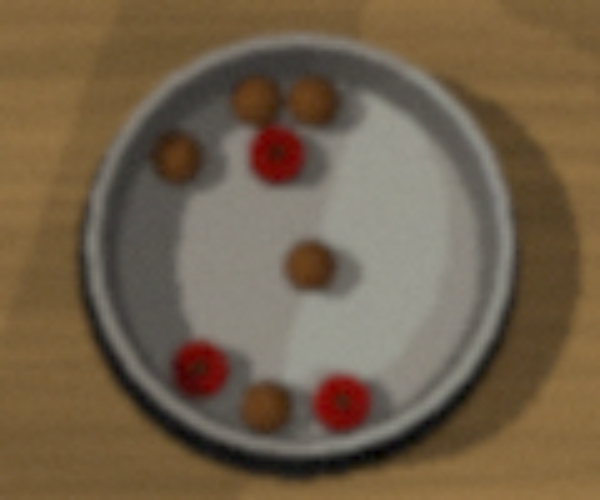

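All eight beads are in the bowl (top crop: reds at (277,155), (200,370) and (342,402), five naturals). Small correction, then lower to just above the mouth.

Request:
apply_moves --motion '[{"xyz": [-2, -1.5, 30], "twist": 0, "jaw": -0.9}, {"xyz": [-2, -1.5, 60], "twist": 0, "jaw": -0.9}, {"xyz": [-2, -1.5, 88], "twist": 0, "jaw": -0.9}, {"xyz": [-2, -1.5, 88], "twist": 0, "jaw": -0.9}, {"xyz": [-2, -1.5, 88], "twist": 0, "jaw": -0.9}]'

```text
time: 29.92
ee_pos: [0.627, -0.2874, 0.1765]
tcp_rot: [179.9, 0.1, 107.7]
wrist_force: [-0.1, -0.1, -0.4]
opening: 0.0192
grasp_force: 90.6
```

Run:
```python
from h import *
o=sensors.get_obs();e=o['ee_pos'];print(e,o['tcp_rot'])
p,d=camera('scene');cv2.imwrite('pics/s9.png',cv2.resize(p[80:230,180:300,::-1],None,fx=4.5,fy=3.9,interpolation=cv2.INTER_CUBIC))
```

```text
[ 0.62699886 -0.28739742  0.17652389] [1.79936206e+02 5.56877842e-02 1.07727892e+02]
```

View pics/s9.png

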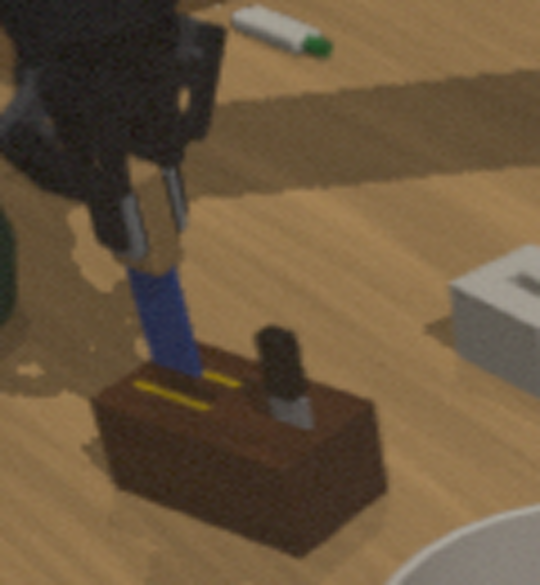

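Crop: the blade end, (150,365) to (200,375), sits just above the slot between the yellow lines. I'll insert in small steps.

Request:
apply_moves --motion '[{"xyz": [1, 0, 4], "twist": 0, "jaw": -0.9}, {"xyz": [1, 0, 8], "twist": 0, "jaw": -0.9}, {"xyz": [1, 0, 12], "twist": 0, "jaw": -0.9}, {"xyz": [1, 0, 16], "twist": 0, "jaw": -0.9}, {"xyz": [1, 0, 16], "twist": 0, "jaw": -0.9}]'

```text
time: 30.6
ee_pos: [0.6261, -0.2861, 0.1586]
tcp_rot: [-180.0, -0.1, 107.7]
wrist_force: [-1.1, 3.0, -1.4]
opening: 0.0188
grasp_force: 90.6
```

Request:
apply_moves --motion '[{"xyz": [0.5, 0, 6], "twist": 0, "jaw": -0.9}, {"xyz": [0.5, 0, 12], "twist": 0, "jaw": -0.9}, {"xyz": [0.5, 0, 18], "twist": 0, "jaw": -0.9}, {"xyz": [0.5, 0, 24], "twist": 0, "jaw": -0.9}, {"xyz": [0.5, 0, 24], "twist": 0, "jaw": -0.9}]'

```text
time: 31.22
ee_pos: [0.6259, -0.2859, 0.1338]
tcp_rot: [-179.9, -0.1, 107.7]
wrist_force: [-1.0, 3.9, -2.8]
opening: 0.0193
grasp_force: 90.6
```

Request:
apply_moves --motion '[{"xyz": [1, 0, 5], "twist": 0, "jaw": -0.9}, {"xyz": [1, 0, 10], "twist": 0, "jaw": -0.9}, {"xyz": [1, 0, 14], "twist": 0, "jaw": -0.9}, {"xyz": [1, 0, 15], "twist": 0, "jaw": -0.9}, {"xyz": [1, 0, 15], "twist": 0, "jaw": -0.9}]'

```text
time: 31.85
ee_pos: [0.6259, -0.2855, 0.1199]
tcp_rot: [-180.0, 0.0, 107.7]
wrist_force: [-0.1, 0.1, -1.8]
opening: 0.0191
grasp_force: 90.7
```

Request:
apply_moves --motion '[{"xyz": [0, 0, 1], "twist": 0, "jaw": -0.9}, {"xyz": [0, 0, 2], "twist": 0, "jaw": -0.9}, {"xyz": [0, 0, 2], "twist": 0, "jaw": -0.9}]'

```text
time: 32.22
ee_pos: [0.6259, -0.2853, 0.1179]
tcp_rot: [-180.0, 0.0, 107.7]
wrist_force: [-0.2, -0.0, -0.6]
opening: 0.019
grasp_force: 90.7
```

Request:
apply_moves --motion '[{"xyz": [0, 0, 0.7], "twist": 0, "jaw": -0.9}, {"xyz": [0, 0, 0.7], "twist": 0, "jaw": -0.9}]'

```text
time: 32.48
ee_pos: [0.6259, -0.2853, 0.1175]
tcp_rot: [180.0, 0.0, 107.7]
wrist_force: [-0.3, 0.2, 0.1]
opening: 0.019
grasp_force: 90.9
```

Request:
apply_moves --motion '[{"xyz": [0, 0, 0.8], "twist": 0, "jaw": -0.9}, {"xyz": [0, 0, 0.8], "twist": 0, "jaw": -0.9}]'

```text
time: 32.72
ee_pos: [0.626, -0.2853, 0.1174]
tcp_rot: [180.0, 0.0, 107.7]
wrist_force: [-2.0, -0.1, 4.9]
opening: 0.019
grasp_force: 91.5
```

Request:
apply_moves --motion '[{"xyz": [0, 0, 0.5], "twist": 0, "jaw": -0.9}, {"xyz": [0, 0, 0.5], "twist": 0, "jaw": -0.9}]'

```text
time: 32.98
ee_pos: [0.626, -0.2853, 0.1174]
tcp_rot: [179.9, 0.1, 107.7]
wrist_force: [-2.7, 0.6, 8.9]
opening: 0.0193
grasp_force: 91.8
```

Floor contact at the expected height, so it is home. I'll release and retreat.

Request:
apply_moves --motion '[{"xyz": [0, 0, -1], "twist": 0, "jaw": -0.9}, {"xyz": [0, 0, -1], "twist": 0, "jaw": -0.3}, {"xyz": [0, 0, -1], "twist": 0, "jaw": 0}, {"xyz": [0, 0, -1], "twist": 0, "jaw": 0}, {"xyz": [0, 0, -1], "twist": 0, "jaw": 0}]'

```text
time: 33.6
ee_pos: [0.6259, -0.2852, 0.1168]
tcp_rot: [-180.0, -0.0, 107.7]
wrist_force: [0.6, 0.7, 0.6]
opening: 0.0429
grasp_force: 0.0
```

Request:
apply_moves --motion '[{"xyz": [0, 0, -30], "twist": 0, "jaw": 0}, {"xyz": [0, 0, -70], "twist": 0, "jaw": 0}, {"xyz": [0, 0, -110], "twist": 0, "jaw": 0}, {"xyz": [0, -60, -110], "twist": 0, "jaw": 0}, {"xyz": [0, -110, -110], "twist": 0, "jaw": 0}]'

```text
time: 34.22
ee_pos: [0.5203, -0.3191, 0.2272]
tcp_rot: [180.0, 0.0, 107.7]
wrist_force: [-0.3, -0.3, 0.1]
opening: 0.0423
grasp_force: 0.0
```

Request:
apply_moves --motion '[{"xyz": [0, -60, 0], "twist": 0, "jaw": 0}, {"xyz": [0, -100, 0], "twist": 0, "jaw": 0}, {"xyz": [0, -100, 0], "twist": 0, "jaw": 0}, {"xyz": [0, -100, 0], "twist": 0, "jaw": 0}]'

```text
time: 34.72
ee_pos: [0.4261, -0.3491, 0.2271]
tcp_rot: [180.0, 0.0, 107.7]
wrist_force: [0.3, 0.3, -0.3]
opening: 0.0425
grasp_force: 0.0
```

Run:
```python
from h import *
o=sensors.get_obs();print(o['ee_pos'],o['opening'],o['time'])
for n in('scene','top'):
    p,d=camera(n);cv2.imwrite(f'pics/{n}10.png',p[:,:,::-1]);C=cloud(n,d)
    m=(np.hypot(C[...,0]-.627,C[...,1]+.286)<.03)&(C[...,2]>.12)&(C[...,2]<.18);w=C[m]
    if len(w): print(n,len(w),np.percentile(w[:,2],[50,90,99]),w.mean(0))
reds()
```

```text
[ 0.42612963 -0.3491167   0.22712503] 0.04253809113163498 34.725
scene 212 [0.13681959 0.14478448 0.14647545] [ 0.62307252 -0.28401051  0.13566883]
top 151 [0.14346525 0.14674532 0.14874581] [ 0.61961978 -0.28779386  0.14172351]
red [324.9 200.2] 102 tri [ 0.6447 -0.      0.0204] 0.0033
red [309.6 243.6] 102 tri [0.5426 0.0354 0.0181] 0.0012
red [338.  250.2] 94 tri [ 0.5266 -0.0307  0.0167] 0.0028
```

View pics/scene10.png

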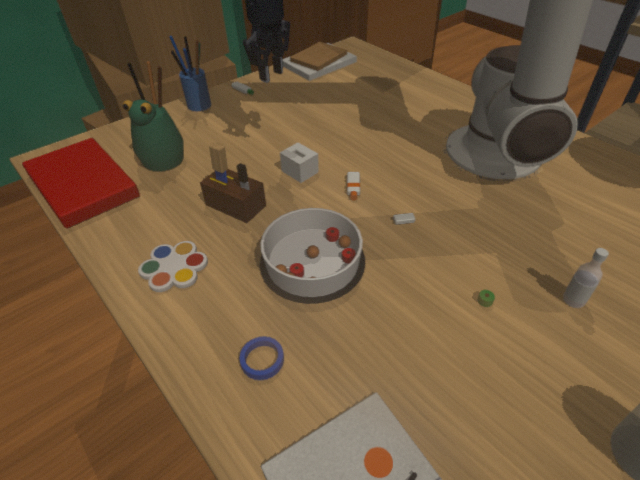

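The scene view shows the paddle standing in the block at (220,165), with its handle top at about 145 mm, as it should be when fully home. All beads are in the bowl, and the tape, eraser, tube and green bead have not moved.

```bash
python3 -c "
from workcell import bot
print(bot.job_done())"
```

```text
the job is handed in; nothing more can be done
None
```

I put the three red beads on the desk into the bowl, stirred about 3.7 turns, and released the paddle fully home in the block's slot, with all eight beads still in the bowl; the job is handed in, but no verdict came back.

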